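# Find and weigh the full sample jar, then hold it clear of the scale

## Robot

A 6-joint arm with a two-finger parallel gripper is mounted at the origin on the work surface. World frame = base frame: x ahead of the robot, y to its left, z up, the work surface at z = 0. Lengths are in mm, angles in rad, forces in N, time in s.
With the tool pointing down it reaches from about 350 to 725 mm from the base axis. Payload 4.3 kg.
Tool frame: the origin (TCP) lies at the very end of the fingers, on their centre line; the grasp point (between the pads) lies 19 mm behind it (robot.hold_point_z is the distance from the TCP to the grasp point, in mm); z points along the fingers, y is the line along which they close (so a half turn about z gives the same grasp; the last joint's range is limited). The gripper opens to 85 mm and grips with 20 to 120 N. Pads are 22 mm wide; open, the fingers measure 114 mm over their backs; the gripper's body (76 mm by 85 mm) begins 54 mm behind the grasp point. The pads swing forward as they close: fully open they stand 13 mm farther back than shut.
Start: joints at [-1.389, 0.377, 0.081, 1.274, 0, 1.46], TCP at [165.424, -550.728, 231.329] pointing down, gripper open.
Joint ranges: [-2.72, 2.72], [-0.84, 1.66], [-1.02, 1.22], [-1.77, 2.12], [-1.37, 1.28], [-3.14, 3.14]. Speed limits (rad/s): [2.57, 2.57, 3.14, 3.14, 3.14, 3.14].

## Interface

Orientations are given as a rotation vector (axis times angle).
In Python, from bench import robot gives the robot as it stands. The module is installed in compiled form; this text tells all that it offers.
- The arm moves only by the tool jog_arm, never from a script. Its argument "series" is a list of rows, each a list of 7 numbers: the shift along the world's x, y, z in mm, then the turn, a rotation vector about the world's x, y, z in rad, then the opening, from -1 (shut) to 1 (fully open). A call has 1 to 12 rows; each row shifts and turns the commanded pose from where the row before left it; what a row does not reach is not made up. A row lasts 1/10 s, in which the tool goes at most 50 mm and 8.59 degrees, less where a joint would pass 70% of its speed; a pose out of reach is approached as far as the arm can. A call with a gripper value outside its range is refused whole. The fingers move at their own pace and stop on an object; the grip force is fixed at half the most. Time passes only in rows, so rows that do not move let the fingers close. It gives the time, the measured TCP pose, the force, the opening and the grip force at its end, in the units of the state.
- robot.observe(): the state, without advancing time (a new reading comes with each control period).
- robot.get_image(name): name is "scene" or "top" or "wrist"; returns the picture (480x640x3 uint8, red, green, blue); there is no depth.
- robot.camera_params(name): a dict with "fovy" (degrees; the focal length in pixels is half the picture's height over the tangent of half this angle, whatever the lens; pixels are square), "cx", "cy" (the principal point, pixels), "R" (3x3) and "t" (3): a world point X has camera coordinates R X + t. Camera axes: x right, y down, z forward; pixel columns grow to the right and rows downward; lengths in mm; the calibration is good to about 2 mm. A picture is of the moment at which its call begins: read the wrist's pose just before it. camera_params takes no time and is no camera call; for the wrist camera it gives the pose at the moment of the call.
- robot.close_job(): hands the job in; it is judged then, once.
The state is a dict: "clock": time; "q": joint angles; "dq": joint speeds; "joint_efforts": joint torques, N m; "tcp_pos": TCP position; "orientation": TCP orientation; "force": force on the tool from outside, world axes, zero at the start; "ft_torque": the same for the moment, N m; "width": finger opening in mm; "gripper_force": force on a finger pad.
Only numpy, scipy, OpenCV 4.12 (cv2) and the standard library are available. Lean on these libraries where they do the work, as an engineer would, in place of code of your own. Each camera call takes 0.05 s, during which the arm holds its last target. There are 200 camera calls.

## Task

One of the three identical sealed sample jars is full and the other two are nearly empty: find the full one by its weight in the hand, set it upright and gently on the middle of the scale's pan and let go of it for about a second so that it is weighed, then take it again, lift it straight up and hold it level and still about 7 cm above the middle of the pan so that the scale can return to zero. Finish while still holding it there in the air: do not put it down. The two light jars must stand upright on the bench where they stood; do not tip any jar or knock the flask, the beaker or the tube rack.

Things in the scene. Friction and masses are not known exactly. Their poses are not given: they have to be found in the camera images.
- jar_a_mid (a point): one of three look-alike sealed jars: upright white cylinder 56 mm across, 80 mm high, grey ribbed lid of the same width. The full one weighs 0.25 to 0.33 kg, the two others 0.045 to 0.08 kg; which is full cannot be seen. This point is the jar's centre, 40 mm above its underside; z along its axis. The jars stand on the bench (z = 0) in a rough row along y, at least 100 mm between centres
- jar_b_mid (a point): one of three look-alike sealed jars: upright white cylinder 56 mm across, 80 mm high, grey ribbed lid of the same width. The full one weighs 0.25 to 0.33 kg, the two others 0.045 to 0.08 kg; which is full cannot be seen. This point is the jar's centre, 40 mm above its underside; z along its axis. The jars stand on the bench (z = 0) in a rough row along y, at least 100 mm between centres
- jar_c_mid (a point): one of three look-alike sealed jars: upright white cylinder 56 mm across, 80 mm high, grey ribbed lid of the same width. The full one weighs 0.25 to 0.33 kg, the two others 0.045 to 0.08 kg; which is full cannot be seen. This point is the jar's centre, 40 mm above its underside; z along its axis. The jars stand on the bench (z = 0) in a rough row along y, at least 100 mm between centres
- pan_mid (a point): centre of the top face of the bench scale's stainless pan, 65 mm above the bench. The pan is a rigid level plate 260 mm (x) by 240 mm (y), z up. The scale's display unit projects from its -x side to 215 mm from this point and is no higher than the pan
- scale: the bench scale, fixed to the bench, black housing under a stainless pan, with a grey display unit on its -x side; origin on the bench under the pan's centre
- flask: bystander: conical glass flask 72 mm across at the foot, 105 mm high, loose; origin at the centre of its underside
- rack: bystander: yellow tube rack 90 mm (x) by 160 mm (y), 51 mm high, a few red-capped tubes up to 87 mm high, loose; origin at the centre of its underside
- beaker: bystander: open glass beaker 68 mm across, 80 mm high, loose; origin at the centre of its underside
Things that resemble listed ones, but are neither listed nor needed, are in the scene too. What is shaped like the part that bears jar_a_mid but green or yellow is not meant.

How it is judged:
By the outcome, as a careful person would: the job done as asked, in the order asked, and still so for the second after the job is handed in, while the arm keeps its last pose, push and grip.
It also fails if it takes over 64 s, if anything falls off the work surface, if the arm or the gripper's body presses on something with over 40 N, if the wrist force passes 120 N, or if a joint passes its speed limit or range.

## Working session

There is one attempt and no reset: what is moved stays moved. The work goes in short steps, Python scripts to look and compute and a tool call to move; the robot and the scene stay as the last step left them, time stands still between calls to the robot, and variables do not carry over. Pictures are saved under pics/ and viewed, at most 10 in all, crops included, and the job is handed in when it is done.

Besides the shell and the picture viewer there is one more tool, called after "Emit:" in YAML: its name, and indented under it one key for each argument. jog_arm: Moves the arm, as the interface text tells. Its arguments: {"type":"object","properties":{"series":{"type":"array"}},"required":["series"]}

```bash
mkdir -p pics; python3 - <<'E'
from bench import robot
import cv2,numpy as np
s=robot.observe();print(s)
for n in("top","scene"):
    im=robot.get_image(n);cv2.imwrite(f"pics/{n}1.png",im[:,:,::-1]);p=robot.camera_params(n);print(n,p)
E
```

```text
{'clock': 0.0, 'q': array([-1.38932961e+00,  3.78089686e-01,  7.96226115e-02,  1.27438046e+00,
       -9.15256482e-06,  1.46047976e+00]), 'dq': array([-0.00180816,  0.0011669 , -0.0005116 , -0.00017156, -0.0016096 ,
        0.0022509 ]), 'joint_efforts': array([ 3.37067895e-04, -4.63607955e+01,  2.69874054e+01,  2.07930431e-02,
       -2.53311673e-04, -4.88339950e-06]), 'tcp_pos': array([ 165.28064685, -550.05412212,  230.34439006]), 'orientation': array([-3.10619068e+00, -4.56410023e-01,  1.28883426e-04]), 'force': array([-0.25988864,  1.38443927, -0.74986863]), 'ft_torque': array([-0.00439361,  0.0123408 , -0.01719916]), 'gripper_force': 0.0, 'width': 85.27505171447714}
top {'fovy': 46.14197029431084, 'cx': 318.1251203490858, 'cy': 250.0724068754603, 'R': array([[-0.00571458, -0.99980868, -0.01870695],
       [-0.99647871,  0.00725846, -0.08353141],
       [ 0.08365121,  0.01816373, -0.99632954]]), 't': array([ -68.77033603,  609.42914366, 1548.53386722])}
scene {'fovy': 53.124648533277174, 'cx': 322.98935760152534, 'cy': 240.02642623505793, 'R': array([[ 0.3821498 ,  0.92406261, -0.00835614],
       [ 0.72676258, -0.30611607, -0.61490577],
       [-0.57076938,  0.22891319, -0.78855632]]), 't': array([-171.85205878, -437.74481828, 1635.73138476])}
```

View pics/top1.png

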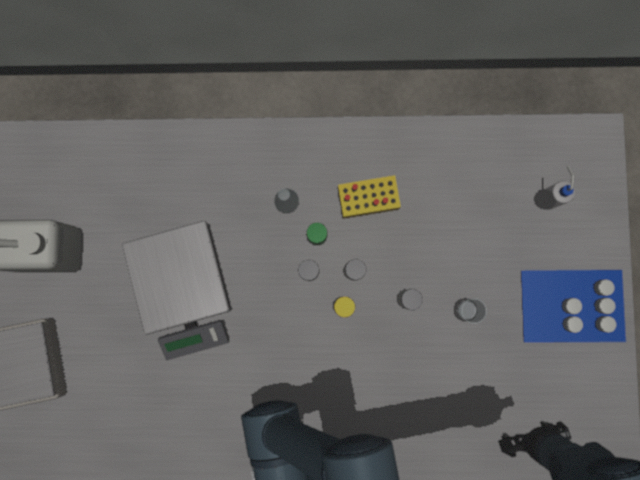

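View pics/scene1.png

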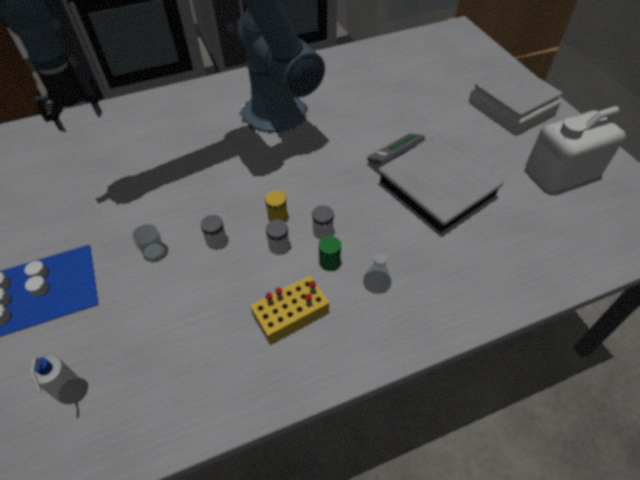

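Top view: there are three grey-lidded white jars at (308,270), (355,270) and (410,299). Look-alikes are the green jar (317,233) and the yellow jar (344,307), and the glass beaker is at (467,310). The scale pan is around (177,277), with its display at (193,340). The flask is at (286,200) and the rack at (369,197). The grey-lidded three fit the description, so I'll measure them and confirm in a crop.

```bash
cat > h.py <<'E'
from bench import robot
import cv2,numpy as np
def ray(n,u,v,z,p=None):
    p=p or robot.camera_params(n);f=240/np.tan(np.radians(p['fovy']/2))
    d=p['R'].T@np.array([(u-p['cx'])/f,(v-p['cy'])/f,1]);c=-p['R'].T@p['t']
    return c+d*(z-c[2])/d[2]
def proj(n,X):
    p=robot.camera_params(n);f=240/np.tan(np.radians(p['fovy']/2))
    c=p['R']@np.array(X,float)+p['t'];return np.array([f*c[0]/c[2]+p['cx'],f*c[1]/c[2]+p['cy']])
E
python3 - <<'E'
from h import *
im=cv2.imread("pics/top1.png");g=cv2.cvtColor(im,cv2.COLOR_BGR2GRAY)
c=g[180:350,260:500];b=cv2.resize(c,None,fx=4,fy=4,interpolation=cv2.INTER_CUBIC)
b=cv2.GaussianBlur(b,(5,5),1.5)
C=cv2.HoughCircles(b,cv2.HOUGH_GRADIENT,1,60,param1=60,param2=18,minRadius=36,maxRadius=52)[0]
out=cv2.resize(im[180:350,260:500],None,fx=3.3,fy=3.3)
for x,y,r in C:
    u,v=260+(x+.5)/4-.5,180+(y+.5)/4-.5
    P=ray("top",u,v,80);print(round(u,1),round(v,1),round(r/4,1),P.round(0),proj("scene",P).round(0))
    cv2.circle(out,(int(x*3.3/4),int(y*3.3/4)),int(r*3.3/4),(0,0,255),1)
cv2.imwrite("pics/c1.png",out)
# pan: bright polygon
m=cv2.GaussianBlur(g,(5,5),0)[200:345,110:245]
_,t=cv2.threshold(m,0,255,cv2.THRESH_OTSU);print(_)
k=max(cv2.findContours(cv2.Canny(m,40,100),0,2)[0],key=lambda k:cv2.contourArea(cv2.convexHull(k)))
for z,nm in((65,"pan"),):
  # pan corners by eye
  for u,v in((123,244),(207,222),(229,310),(147,334)):print(ray("top",u,v,z).round(0))
cv2.imwrite("pics/c2.png",cv2.resize(im[200:370,100:250],None,fx=3.5,fy=3.5,interpolation=cv2.INTER_CUBIC))
E
```

```text
464.5 309.2 11.6 [ 444. -462.   80.] [153. 231.]
316.5 233.0 9.3 [651. -70.  80.] [328. 243.]
344.2 307.0 10.4 [ 451. -143.   80.] [274. 197.]
354.5 269.2 9.2 [ 552. -171.   80.] [276. 227.]
97.0
[626. 461.  65.]
[685. 231.  65.]
[445. 169.  65.]
[381. 390.  65.]
```

View pics/c1.png

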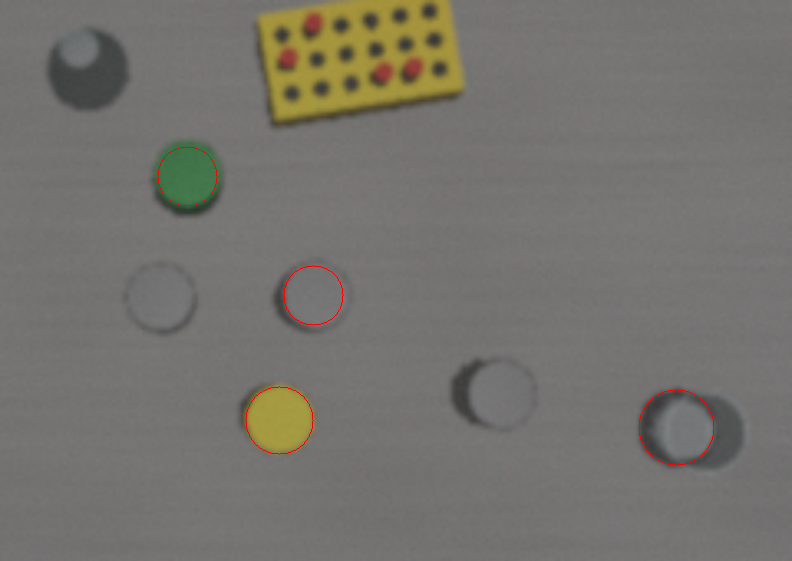

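View pics/c2.png

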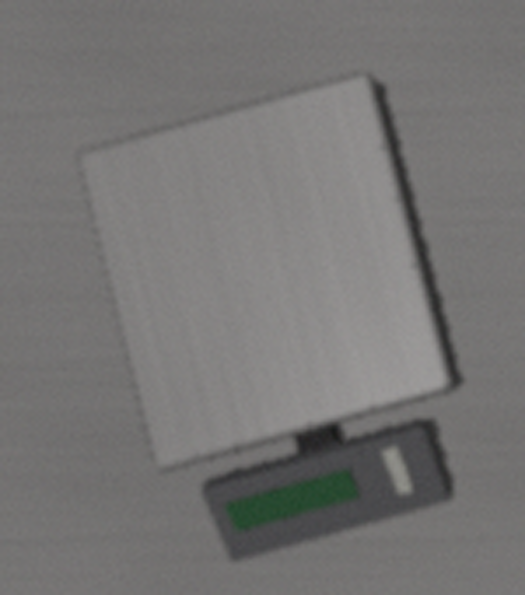

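The crop confirms three white/grey-lidded jars, with lids at top px (308.8,270), (355.2,269.7) and (412,299.7). The pan corners are at (122.9,243.7), (204.9,220.9), (229.1,310) and (145.7,334.3).

```bash
python3 - <<'E'
from h import *
J=dict(A=(308.8,270),B=(355.2,269.7),C=(412.1,299.7),green=(317,233.2),yel=(344.4,307.2))
P={k:ray("top",*v,80)[:2] for k,v in J.items()}
P['beaker']=ray("top",474,310.5,0)[:2];P['flask']=ray("top",286.6,201,0)[:2]
for k,v in P.items():print(k,v.round(0),"r",np.hypot(*v).round(0),"scene",proj("scene",[*v,80 if len(k)<6 else 0]).round(0))
c=np.array([ray("top",*q,65)[:2] for q in((122.9,243.7),(204.9,220.9),(229.1,310),(145.7,334.3))])
print("pan",c.mean(0).round(1),[np.linalg.norm(c[i]-c[i-1]).round(0) for i in range(4)],np.degrees(np.arctan2(*(c[1]-c[2])[::-1])),proj("scene",[*c.mean(0),65]))
def fit(n,a,h=80):
  # directions free for fingers: neighbours' clearance from fingers' swept boxes (58 half length, 14 half width)
  best=[]
  for th in range(0,180,10):
    d=np.array([np.cos(np.radians(th)),np.sin(np.radians(th))]);e=np.array([-d[1],d[0]]);m=1e9
    for k,v in P.items():
      if k==n:continue
      w=v-P[n];r={'beaker':34,'flask':36}.get(k,28)
      q=np.array([max(abs(w@d)-58,0),max(abs(w@e)-14,0)]);m=min(m,np.hypot(*q)-r)
    best.append((th,round(m)))
  print(n,best)
for n in"ABC":fit(n,0)
s=robot.observe();from scipy.spatial.transform import Rotation as R
print(R.from_rotvec(s['orientation']).as_matrix().round(2))
E
```

```text
A [551. -48.] r 553.0 scene [320. 212.]
B [ 551. -173.] r 577.0 scene [275. 227.]
C [ 470. -324.] r 570.0 scene [209. 222.]
green [650. -71.] r 654.0 scene [327. 243.]
yel [ 451. -143.] r 473.0 scene [273. 197.]
beaker [ 438. -507.] r 670.0 scene [144. 254.]
flask [753.  17.] r 753.0 scene [378. 263.]
pan [535.1 315.1] [np.float64(256.0), np.float64(233.0), np.float64(253.0), np.float64(235.0)] 15.696459426113003 [437.85843411 174.1979556 ]
A [(0, 14), (10, 16), (20, 22), (30, 30), (40, 39), (50, 48), (60, 41), (70, 38), (80, 37), (90, 39), (100, 37), (110, 38), (120, 34), (130, 25), (140, 18), (150, 14), (160, 15), (170, 16)]
B [(0, 17), (10, 20), (20, 27), (30, 35), (40, 45), (50, 48), (60, 41), (70, 38), (80, 37), (90, 39), (100, 37), (110, 38), (120, 32), (130, 24), (140, 19), (150, 17), (160, 18), (170, 18)]
C [(0, 111), (10, 101), (20, 94), (30, 88), (40, 84), (50, 83), (60, 85), (70, 84), (80, 84), (90, 86), (100, 91), (110, 94), (120, 95), (130, 99), (140, 106), (150, 114), (160, 123), (170, 120)]
[[ 0.96  0.29 -0.  ]
 [ 0.29 -0.96  0.  ]
 [ 0.   -0.   -1.  ]]
```

The pan edges measure 254 × 234 mm (260 × 240 expected), and every jar lies within reach. I'll grip along about 50° in the world frame (tool yaw 140°), which leaves clearance at all three jars. C goes first.

Emit:
jog_arm:
  series:
    - [25, 19, -4, 0, 0, 0.145, 1]
    - [25, 19, -4, 0, 0, 0.145, 1]
    - [25, 19, -4, 0, 0, 0.145, 1]
    - [25, 19, -4, 0, 0, 0.145, 1]
    - [25, 19, -4, 0, 0, 0.145, 1]
    - [25, 19, -4, 0, 0, 0.145, 1]
    - [25, 19, -4, 0, 0, 0.145, 1]
    - [25, 19, -4, 0, 0, 0.145, 1]
    - [25, 19, -4, 0, 0, 0.145, 1]
    - [25, 19, -4, 0, 0, 0.145, 1]
    - [25, 19, -4, 0, 0, 0.145, 1]
    - [25, 17, -4, 0, 0, 0.145, 1]

```text
clock: 1.3
tcp_pos: [466.0, -323.4, 182.7]
orientation: [-1.646, -2.674, -0.0]
force: [0.4, -0.1, 0.3]
width: 85.6
gripper_force: 0.0
```

Emit:
jog_arm:
  series:
    - [5, 0, 0, 0, 0, 0.14, 1]
    - [0, 0, 0, 0, 0, 0.14, 1]
    - [0, 0, 0, 0, 0, 0.13, 1]
    - [0, 0, 0, 0, 0, 0, 1]
    - [0, 0, 0, 0, 0, 0, 1]
    - [0, 0, 0, 0, 0, 0, 1]

```text
clock: 1.9
tcp_pos: [470.2, -324.7, 183.2]
orientation: [-1.08, -2.95, -0.0]
force: [-0.2, 0.4, 0.2]
width: 85.4
gripper_force: 0.0
```

```bash
python3 - <<'E'
from h import *
s=robot.observe();print(s['clock'],s['tcp_pos'].round(1),s['orientation'].round(3),s['q'].round(2),s['force'].round(2))
P=robot.camera_params("wrist")
im=robot.get_image("wrist");cv2.imwrite("pics/w1.png",im[:,:,::-1])
np.save("w1.npy",np.array([P],dtype=object),allow_pickle=True)
print(proj("wrist",[470,-324,80]),proj("wrist",[551,-173,80]),P['fovy'],P['cx'],P['cy'])
E
```

```text
1.9 [ 470.2 -324.7  183.2] [-1.08 -2.95 -0.  ] [-0.72  0.39 -0.03  1.15  0.   -0.01] [-0.24  0.4   0.18]
[316.755569   237.63479822] [542.37519763 191.64080391] 71.99375588322069 317.49782366496004 240.35676254107508
```

View pics/w1.png

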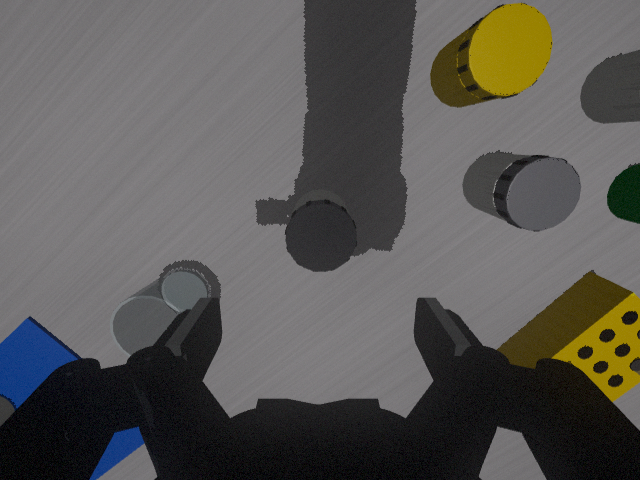

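Wrist view: jar C's lid is at about (321,235), radius 36 px, and jar B's is at about (544,193). Both are within 4 px of the prediction.

```bash
python3 - <<'E'
from h import *
print(ray("wrist",321,235,80).round(1),ray("wrist",544,193,80).round(1),robot.observe()['tcp_pos'].round(1))
E
```

```text
[ 470.5 -320.1   80. ] [ 552.7 -172.6   80. ] [ 470.2 -324.8  183.2]
```

Emit:
jog_arm:
  series:
    - [0, 3.5, -20, 0, 0, 0, 1]
    - [0, 0, -25, 0, 0, 0, 1]
    - [0, 0, -25, 0, 0, 0, 1]
    - [0, 0, -25, 0, 0, 0, 1]
    - [0, 0, -25, 0, 0, 0, 1]
    - [0, 0, -20, 0, 0, 0, 1]
    - [0, 0, -12, 0, 0, 0, 1]
    - [0, 0, 0, 0, 0, 0, 1]
    - [0, 0, 0, 0, 0, 0, -1]
    - [0, 0, 0, 0, 0, 0, -1]
    - [0, 0, 0, 0, 0, 0, -1]
    - [0, 0, 0, 0, 0, 0, -1]

```text
clock: 3.15
tcp_pos: [471.5, -322.5, 33.1]
orientation: [1.076, 2.948, -0.002]
force: [-1.0, 0.5, 5.6]
width: 54.9
gripper_force: 64.3
```

Emit:
jog_arm:
  series:
    - [0, 0, 0, 0, 0, 0, -1]
    - [0, 0, 0, 0, 0, 0, -1]
    - [0, 0, 0, 0, 0, 0, -1]

```text
clock: 3.45
tcp_pos: [471.5, -322.5, 33.1]
orientation: [1.076, 2.948, -0.002]
force: [-1.4, -1.0, 6.3]
width: 54.8
gripper_force: 64.3
```

Emit:
jog_arm:
  series:
    - [0, 0, 6, 0, 0, 0, -1]
    - [0, 0, 10, 0, 0, 0, -1]
    - [0, 0, 9, 0, 0, 0, -1]
    - [0, 0, 0, 0, 0, 0, -1]
    - [0, 0, 0, 0, 0, 0, -1]
    - [0, 0, 0, 0, 0, 0, -1]

```text
clock: 4.05
tcp_pos: [470.2, -321.0, 56.0]
orientation: [-1.077, -2.951, -0.001]
force: [1.6, -0.3, -3.0]
width: 54.4
gripper_force: 64.0
```

Emit:
jog_arm:
  series:
    - [0, 0, 0, 0, 0, 0, -1]
    - [0, 0, 0, 0, 0, 0, -1]

```text
clock: 4.25
tcp_pos: [470.2, -321.0, 55.9]
orientation: [-1.077, -2.951, -0.001]
force: [0.3, 0.8, -1.7]
width: 54.7
gripper_force: 64.0
```

Emit:
jog_arm:
  series:
    - [0, 0, 0, 0, 0, 0, -1]
    - [0, 0, 0, 0, 0, 0, -1]

```text
clock: 4.45
tcp_pos: [470.3, -321.2, 56.2]
orientation: [-1.077, -2.951, -0.0]
force: [0.8, 0.1, -3.1]
width: 54.7
gripper_force: 64.0
```

Emit:
jog_arm:
  series:
    - [0, 0, 0, 0, 0, 0, -1]
    - [0, 0, 0, 0, 0, 0, -1]

```text
clock: 4.65
tcp_pos: [470.4, -321.2, 56.3]
orientation: [1.077, 2.951, 0.0]
force: [-0.5, 0.3, -3.6]
width: 55.0
gripper_force: 64.0
```

```bash
python3 - <<'E'
from h import *
F=[]
for i in range(16):
    robot.get_image("top");s=robot.observe();F.append(s['force'][2])
print(np.mean(F),np.std(F),s['clock'],s['tcp_pos'],s['joint_efforts'])
E
```

```text
-3.2127836727851884 0.6201367692834587 5.45 [ 470.43814378 -321.21993072   56.33078021] [-2.50230609e-03 -4.93642366e+01  2.45314497e+01  7.51673524e-04
 -2.26849006e-04  1.08816474e-05]
```

Jar C weighs about 3.2 N (roughly 0.33 kg) against a light-jar limit of 0.8 N, so C is the full jar. I'll carry it over the pan.

Emit:
jog_arm:
  series:
    - [0, 0, 15, 0, 0, 0, -1]
    - [0, 0, 30, 0, 0, 0, -1]
    - [0, 0, 35, 0, 0, 0, -1]
    - [0, 0, 34, 0, 0, 0, -1]
    - [0, 5, 20, 0, 0, 0, -1]
    - [4, 20, 0, 0, 0, 0, -1]
    - [4, 30, 0, 0, 0, 0, -1]
    - [4, 40, 0, 0, 0, 0, -1]
    - [4, 40, 0, 0, 0, 0, -1]
    - [4, 40, 0, 0, 0, 0, -1]
    - [4, 40, 0, 0, 0, 0, -1]
    - [4, 40, 0, 0, 0, 0, -1]

```text
clock: 6.65
tcp_pos: [498.3, -64.6, 190.5]
orientation: [1.077, 2.951, 0.0]
force: [1.0, -0.2, -3.7]
width: 54.8
gripper_force: 64.3
```

Emit:
jog_arm:
  series:
    - [4, 40, 0, 0, 0, 0, -1]
    - [4, 40, 0, 0, 0, 0, -1]
    - [4, 40, 0, 0, 0, 0, -1]
    - [4, 40, 0, 0, 0, 0, -1]
    - [4, 40, 0, 0, 0, 0, -1]
    - [4, 40, 0, 0, 0, 0, -1]
    - [4, 40, 0, 0, 0, 0, -1]
    - [4, 40, 0, 0, 0, 0, -1]
    - [4, 31, 0, 0, 0, 0, -1]
    - [0, 20, 0, 0, 0, 0, -1]
    - [0, 10, 0, 0, 0, 0, -1]
    - [0, 0, 0, 0, 0, 0, -1]

```text
clock: 7.85
tcp_pos: [534.1, 315.6, 190.0]
orientation: [-1.074, -2.952, 0.0]
force: [-0.3, 0.2, -3.4]
width: 54.9
gripper_force: 64.4
```

Emit:
jog_arm:
  series:
    - [0, 0, 0, 0, 0, 0, -1]
    - [0, 0, 0, 0, 0, 0, -1]
    - [0, 0, 0, 0, 0, 0, -1]

```text
clock: 8.15
tcp_pos: [534.6, 313.6, 190.5]
orientation: [1.079, 2.95, -0.0]
force: [-0.1, 0.6, -3.0]
width: 54.8
gripper_force: 64.4
```

```bash
python3 - <<'E'
from h import *
s=robot.observe();print(s['clock'],s['tcp_pos'].round(1),s['orientation'].round(3),s['q'].round(2),s['force'].round(2))
print(proj("wrist",[535,315,65]))
im=robot.get_image("wrist");cv2.imwrite("pics/w2.png",im[:,:,::-1])
E
```

```text
8.15 [534.6 313.6 190.5] [ 1.079  2.95  -0.   ] [ 0.43  0.48  0.14  1.23 -0.    1.13] [-0.06  0.62 -3.  ]
[317.97006985 230.25619307]
```

View pics/w2.png

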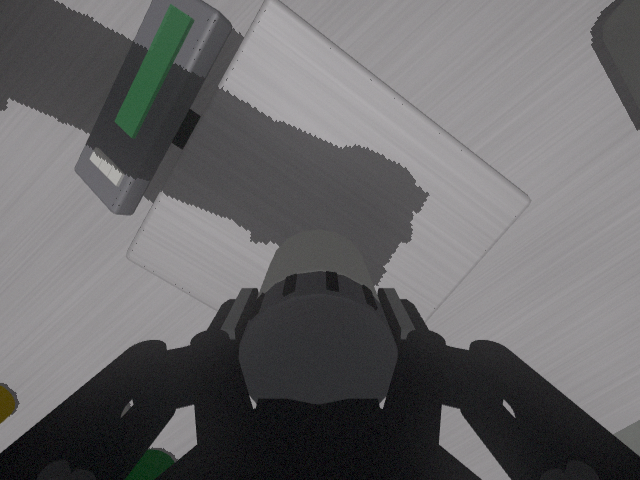

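Wrist view: the jar is held upright, with the lid at about (318,345). Pan corners are visible at (127,257), (530,198) and (268,-2).

```bash
python3 - <<'E'
from h import *
c=[ray("wrist",*q,65) for q in((127,257),(530,198),(268,-2))]
print(np.round(c,1),((c[0]+c[1])/2).round(1))
E
```

```text
[[447.3 174.4  65. ]
 [625.7 464.7  65. ]
 [385.4 396.2  65. ]] [536.5 319.5  65. ]
```

Emit:
jog_arm:
  series:
    - [1.5, 3.5, -15, 0, 0, 0, -1]
    - [0, 0, -25, 0, 0, 0, -1]
    - [0, 0, -22, 0, 0, 0, -1]
    - [0, 0, -13, 0, 0, 0, -1]
    - [0, 0, -7, 0, 0, 0, -1]
    - [0, 0, -3, 0, 0, 0, -1]
    - [0, 0, -1, 0, 0, 0, -1]
    - [0, 0, 0, 0, 0, 0, -1]
    - [0, 0, 0, 0, 0, 0, -1]

```text
clock: 9.1
tcp_pos: [536.6, 318.6, 105.3]
orientation: [1.077, 2.95, 0.002]
force: [-0.1, -0.6, -2.9]
width: 54.6
gripper_force: 64.3
```

Emit:
jog_arm:
  series:
    - [0, 0, -1, 0, 0, 0, -1]
    - [0, 0, -1, 0, 0, 0, -1]
    - [0, 0, -1, 0, 0, 0, -1]
    - [0, 0, 0, 0, 0, 0, -1]

```text
clock: 9.5
tcp_pos: [535.7, 318.2, 101.1]
orientation: [-1.077, -2.951, 0.0]
force: [-0.8, 0.6, -3.2]
width: 54.5
gripper_force: 64.3
```

Emit:
jog_arm:
  series:
    - [0, 0, -0.7, 0, 0, 0, -1]
    - [0, 0, -0.7, 0, 0, 0, -1]
    - [0, 0, -0.6, 0, 0, 0, -1]
    - [0, 0, 0, 0, 0, 0, -1]

```text
clock: 9.9
tcp_pos: [535.8, 318.2, 99.2]
orientation: [-1.077, -2.951, 0.0]
force: [-0.1, -0.6, -3.8]
width: 54.9
gripper_force: 64.3
```

Emit:
jog_arm:
  series:
    - [0, 0, -0.5, 0, 0, 0, -1]
    - [0, 0, -0.5, 0, 0, 0, -1]
    - [0, 0, 0, 0, 0, 0, -1]

```text
clock: 10.2
tcp_pos: [535.9, 318.3, 98.3]
orientation: [-1.077, -2.951, -0.0]
force: [0.7, 0.4, -4.0]
width: 55.0
gripper_force: 64.3
```

Emit:
jog_arm:
  series:
    - [0, 0, -0.5, 0, 0, 0, -1]
    - [0, 0, -0.5, 0, 0, 0, -1]
    - [0, 0, 0, 0, 0, 0, -1]

```text
clock: 10.5
tcp_pos: [535.9, 318.3, 98.1]
orientation: [1.077, 2.951, 0.001]
force: [-2.1, -1.2, 4.1]
width: 54.9
gripper_force: 64.9
```

Emit:
jog_arm:
  series:
    - [0, 0, -0.5, 0, 0, 0, -1]
    - [0, 0, -0.5, 0, 0, 0, -1]
    - [0, 0, 0, 0, 0, 0, -1]

```text
clock: 10.8
tcp_pos: [535.9, 318.3, 98.0]
orientation: [1.077, 2.951, 0.001]
force: [-5.1, -0.9, 9.5]
width: 54.9
gripper_force: 65.6
```

Contact at TCP z of about 98. I'll ease off the load and let go for about a second.

Emit:
jog_arm:
  series:
    - [0, 0, 0.9, 0, 0, 0, -1]
    - [0, 0, 0, 0, 0, 0, -1]
    - [0, 0, 0, 0, 0, 0, 0.2]
    - [0, 0, 0, 0, 0, 0, 1]
    - [0, 0, 0, 0, 0, 0, 1]
    - [0, 0, 0, 0, 0, 0, 1]
    - [0, 0, 0, 0, 0, 0, 1]

```text
clock: 11.5
tcp_pos: [536.1, 318.4, 97.0]
orientation: [1.077, 2.951, 0.0]
force: [-1.0, -0.8, -0.5]
width: 85.6
gripper_force: 0.0
```

```bash
python3 - <<'E'
from h import *
s=robot.observe();print(s['clock'],s['tcp_pos'].round(1),s['force'].round(2),s['width'])
a=robot.get_image("wrist")[:,:,::-1];b=robot.get_image("scene")[:,:,::-1]
cv2.imwrite("pics/rel.png",np.hstack([cv2.resize(a,(400,300)),cv2.resize(b[90:300,300:580],(400,300))]))
E
```

```text
11.5 [536.1 318.4  97. ] [-0.97 -0.78 -0.45] 85.57121200793739
```

View pics/rel.png

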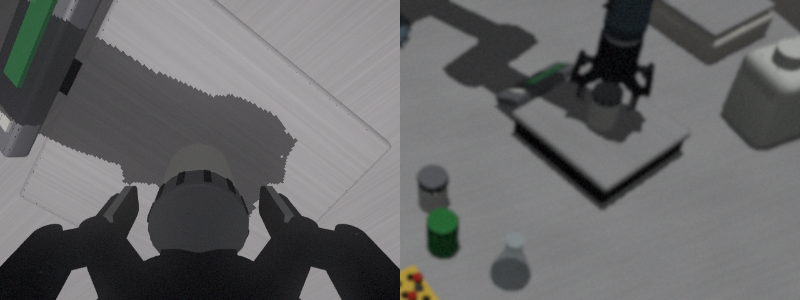

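The jar stands upright and free between the open fingers (lid at about (198,215) in the left half), near the middle of the pan. I'll wait out the weighing, then take it again.

Emit:
jog_arm:
  series:
    - [0, 0, 0, 0, 0, 0, 1]
    - [0, 0, 0, 0, 0, 0, 1]
    - [0, 0, 0, 0, 0, 0, 1]
    - [0, 0, 0, 0, 0, 0, 1]
    - [0, 0, 0, 0, 0, 0, 1]
    - [0, 0, 0, 0, 0, 0, 1]
    - [0, 0, 0, 0, 0, 0, 1]
    - [0, 0, 0, 0, 0, 0, 1]
    - [0, 0, 0, 0, 0, 0, 1]

```text
clock: 12.5
tcp_pos: [535.9, 318.3, 97.2]
orientation: [1.077, 2.951, 0.0]
force: [0.6, 0.5, 0.4]
width: 85.4
gripper_force: 0.0
```

Emit:
jog_arm:
  series:
    - [0, 0, 0, 0, 0, 0, -1]
    - [0, 0, 0, 0, 0, 0, -1]
    - [0, 0, 0, 0, 0, 0, -1]
    - [0, 0, 0, 0, 0, 0, -1]
    - [0, 0, 0, 0, 0, 0, -1]
    - [0, 0, 0, 0, 0, 0, -1]
    - [0, 0, 0, 0, 0, 0, -1]

```text
clock: 13.2
tcp_pos: [536.3, 318.4, 97.7]
orientation: [1.077, 2.951, 0.001]
force: [-0.5, -0.6, 3.3]
width: 54.6
gripper_force: 64.1
```

Emit:
jog_arm:
  series:
    - [0, 0, 3, 0, 0, 0, -1]
    - [0, 0, 8, 0, 0, 0, -1]
    - [0, 0, 14, 0, 0, 0, -1]
    - [0, 0, 15, 0, 0, 0, -1]
    - [0, 0, 14, 0, 0, 0, -1]
    - [0, 0, 10, 0, 0, 0, -1]
    - [0, 0, 5, 0, 0, 0, -1]
    - [0, 0, 1.5, 0, 0, 0, -1]
    - [0, 0, 0, 0, 0, 0, -1]
    - [0, 0, 0, 0, 0, 0, -1]
    - [0, 0, 0, 0, 0, 0, -1]
    - [0, 0, 0, 0, 0, 0, -1]

```text
clock: 14.4
tcp_pos: [535.6, 318.1, 167.2]
orientation: [-1.077, -2.951, 0.001]
force: [-0.3, -0.4, -3.3]
width: 54.2
gripper_force: 63.9
```

Emit:
jog_arm:
  series:
    - [0, 0, 0, 0, 0, 0, -1]
    - [0, 0, 0, 0, 0, 0, -1]
    - [0, 0, 0, 0, 0, 0, -1]
    - [0, 0, 0, 0, 0, 0, -1]
    - [0, 0, 0, 0, 0, 0, -1]
    - [0, 0, 0, 0, 0, 0, -1]
    - [0, 0, 0, 0, 0, 0, -1]
    - [0, 0, 0, 0, 0, 0, -1]
    - [0, 0, 0, 0, 0, 0, -1]
    - [0, 0, 0, 0, 0, 0, -1]

```text
clock: 15.4
tcp_pos: [535.9, 318.3, 167.7]
orientation: [1.077, 2.951, 0.0]
force: [0.3, 0.1, -3.3]
width: 55.2
gripper_force: 63.9
```

```bash
python3 - <<'E'
from h import *
a=robot.get_image("wrist")[:,:,::-1];b=robot.get_image("scene")[:,:,::-1]
cv2.imwrite("pics/fin.png",np.hstack([cv2.resize(a,(400,300)),cv2.resize(b,(400,300))]))
E
```

```text
(no output)
```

View pics/fin.png

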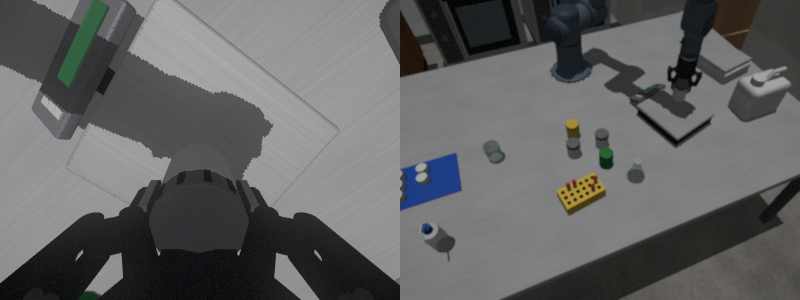

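The jar is held level above the pan, 70 mm up. The two light jars, flask, beaker and rack are where they were, so I'll hand it in.

```bash
python3 -c "
from bench import robot
print(robot.close_job())"
```

```text
the job is handed in; nothing more can be done
None
```

The job is handed in: the full jar was the one nearest the beaker (about 0.33 kg; it alone was lifted). It stood released on the pan for just over a second and is now held level about 7 cm above the middle of the pan.

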